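# Let the winch drum back and lock it for a new strap

## Task

The bare hand winch is to get a new strap: flip its pawl over so that it stays clear of the toothed wheel, then turn the crank back, over the top and away from you, until the drum's strap bolt is almost at the top. Flip the pawl back so that it drops into the teeth, draw the crank gently on the same way until a tooth comes up hard on the pawl with the strap bolt on top, and prove that it holds with a steady pull of about 15 N at the grip. Leave it locked so, force neither pawl nor crank, and leave the other things on the bench where they are.

Things in the scene. Friction and masses are not known exactly. Their poses are not given: they have to be found in the camera images.
- winch: Bare steel hand winch on an oak block 170 x 150 x 60 mm, fixed to the bench. Origin: on the bench, below the middle of the drum; z up, y along the drum axis, x across it, mostly away from the robot. Side plates at y = -50 and 50 mm, 181 mm high. Crank outside the -y plate, toothed wheel and pawl outside the +y plate.
- drum (a joint): Angle of drum, toothed wheel and crank (one piece). 0 = strap bolt straight up; falls as the crank is turned back (grip over the top to the winch's +x); start 0.7 to 1.45 rad. Turns stiffly (2 to 4 N at the grip), stays where left. With the pawl in it turns back only to the next tooth, every 0.524 rad. The wanted stop lies within 0.12 of 0, to be felt; let back to about 0.25 before the pawl drops.
- axle (a point): Middle of the drum on its axis, 155 mm above the bench. The crank points 60 degrees (1.047 rad) + the drum angle up from the winch's x axis, so in the winch's frame the middle of the grip is at x = 115 cos(1.047 + angle), y = -118, z = 155 + 115 sin(1.047 + angle) mm.
- strap_bolt (a point): Middle of the strap bolt, an 8 mm cross bolt between two lugs on the drum's core, 34 mm from the drum axis and parallel to it; straight above the axis when the drum angle is 0.
- grip_mid (a point): Middle of the crank's black round grip, 28 mm thick, 84 mm long, parallel to the drum axis; it spins freely on its spindle, so the hand need not turn with the crank. The crank arm is 50 mm from this point towards the winch. Throw of the crank: 115 mm.
- pawl (a joint): Pawl angle: 0.02 = nose home at the root against a tooth, 0.03 to 0.17 = nose on a tooth's back or crest, 1.15 = flipped right over on its stop. Only its weight holds it: below about 0.65 it falls into the teeth, above about 0.85 it falls over on to its stop and stays. A few newtons at the ball move it, but it cannot be lifted while a tooth is drawn hard against it.
- pawl_pivot (a point): Pivot of the pawl, at x = 62, y = 61, z = 205 mm in the winch's frame; the pawl turns about the winch's y axis. It sits on a steel strip 28 mm wide, bolted to the +y side plate and 217 mm high.
- pawl_handle: Pawl handle: steel rod 10 mm thick, steel ball 22 mm across at its upper end, to be pushed or pinched. Origin: ball centre, 75 mm from the pivot. Pawl in the teeth: it leans 30 degrees from upright to the winch's -x (ball at x = 25, y = 61, z = 270 mm in the winch's frame). Flipped over: 36 degrees to +x (ball at x = 106, z = 266 mm).
- pawl_nose: Rounded nose of the pawl, 8 mm thick, at the end of a 60 mm arm from the pivot towards the winch's -x; in the teeth it lies on top of the toothed wheel. Origin: centre of the nose.
- wheel_hub: Hub of the toothed wheel at the +y end of the drum, turning with it; carries the wheel, clamped by a nut: 12 saw teeth, 84 mm over the tips, 9 mm deep, 14 mm wide, not clocked exactly to the strap bolt. Origin: on the drum axis, middle of the wheel's width. A pull of 15 N at the grip puts about 47 N on the pawl; over 70 N (22 N at the grip) bruises pawl and tooth.
- twist_cap_box: Bystander: red plastic box 75 x 75 x 70 mm with a black twist cap, 95 mm high in all. Origin: centre of its underside.
- socket_case: Bystander: chrome socket set case with clip-on lid, 105 x 200 x 47 mm. Origin: centre of its underside.
- nail_punch: Bystander: steel nail punch 11 mm thick, 125 mm long, lying on the bench. Origin: under its middle.
- saucer: Bystander: white ceramic plant saucer, 150 mm across, 22 mm high. Origin: centre of its underside.

How it is judged:
By the outcome, as a careful person would: the job done as asked, in the order asked, and still so for the second after the job is handed in, with the robot touching nothing.
It also fails if it takes over 72 s, if anything falls off the work surface, if the arm or the gripper's body presses on something with over 40 N, if the wrist force passes 120 N, or if a joint passes its speed limit or range.

## Robot

A 6-joint arm with a two-finger parallel gripper is mounted at the origin on the work surface. World frame = base frame: x ahead of the robot, y to its left, z up, the work surface at z = 0. Lengths are in m, angles in rad, forces in N, time in s.
With the tool pointing down it reaches from about 0.35 to 0.85 m from the base axis. Payload 8.1 kg.
Tool frame: the origin (TCP) lies at the very end of the fingers, on their centre line; the grasp point (between the pads) lies 19 mm behind it (pinch_z is the distance from the TCP to the grasp point, in m); z points along the fingers, y is the direction in which the jaws open and shut (so a half turn about z gives the same grasp; the last joint's range is limited). The gripper opens to 93 mm and grips with 3 to 60 N. Pads are 15 mm wide; open, the fingers measure 128 mm over their backs; the gripper's body (75 mm by 188 mm) begins 65 mm behind the grasp point.
Start: joints at [1.178, 0.13, 1.488, -0, 1.523, -0.085], TCP at [0.182, 0.572, 0.219] pointing down, gripper open.
Joint ranges: [-2.96, 2.96], [-0.89, 2.26], [0.02, 2.5], [-1.34, 4.48], [0, 2.73], [-2.66, 2.66]. Speed limits (rad/s): [2.39, 2.39, 2.79, 3.14, 3.14, 3.14].

## Interface

Orientations are given as a rotation vector (axis times angle).
In Python, from plant import * gives the robot as it stands.
- The arm moves only by the tool move_arm, never from a script. Its argument "series" is a list of rows, each a list of 7 numbers: the shift along the tool's x, y, z each as a share of 10 cm, from -1 to 1, then the turn, a rotation vector about the tool's x, y, z each as a share of 180 degrees, from -1 to 1, then the opening, from -1 (shut) to 1 (fully open). In form: [[dx, dy, dz, rx, ry, rz, jaw], ...]. A call has 1 to 8 rows; each row is the pose to reach, as a shift and turn from the pose commanded when the call began, along the tool's axes at that moment, turning the shorter way round; what a row does not reach only later rows make up. A row lasts 1/10 s, in which the tool goes at most 50 mm and 8.59 degrees, less where a joint would pass 70% of its speed; a pose out of reach is approached as far as the arm can. A call with a number of a shift or a turn outside -1 to 1 is refused whole. A call with a gripper value outside its range is refused whole. The fingers move at their own pace and stop on an object; "squeeze" is the grip in N (left out, the last holds). Time passes only in rows, so rows that repeat a pose let the fingers close. It gives the time, the measured TCP pose, the force and the opening at its end, in the units of the state.
- read_state(): the state, without advancing time (a new reading comes with each control period).
- read_camera(name): name is "side" or "top"; returns a dict with "frame" (420x560x3 uint8, red, green, blue), "K" (3x3 intrinsics, pixels), "rvec" (rotation vector, rad) and "tvec" (3), from world to camera coordinates, as OpenCV has them. Camera axes: x right, y down, z forward; pixel columns grow to the right and rows downward; lengths in m; the calibration is good to about 2 mm. A picture is of the moment at which its call begins. There is no depth.
- close_job(): hands the job in, once; it reports no verdict.
The state is a dict: "t": time; "q": joint angles; "dq": joint speeds; "joint_torque": joint torques, N m; "tool_pos": TCP position; "orientation": TCP orientation; "force": force on the tool from outside, world axes, zero at the start; "wrist_torque": the same for the moment, N m; "opening": finger opening in m.
Only numpy, scipy, OpenCV 4.12 (cv2) and the standard library are available. Lean on these libraries where they do the work, as an engineer would, in place of code of your own. Each camera call takes 0.05 s, during which the arm holds its last target.

## Working session

There is one attempt and no reset: what is moved stays moved. The work goes in short steps, Python scripts to look and compute and a tool call to move; the robot and the scene stay as the last step left them, time stands still between calls to the robot, and variables do not carry over. Pictures are saved under pics/ and viewed, and the job is handed in when it is done.

Besides the shell and the picture viewer there is one more tool, called after ">>>" as name(argument=value, ...), one argument or row to a line, values as JSON. move_arm: Moves the arm, as the interface text tells. Shift numbers are shares of 10 cm and turn numbers shares of 180 degrees, none past 1 either way. Its arguments: {"type":"object","properties":{"series":{"type":"array","items":{"type":"array","items":{"type":"number"}}},"squeeze":{"type":"number"}},"required":["series"]}

```bash
ls; mkdir -p pics
python3 - <<'E'
from plant import *
import cv2
s=read_state(); print(s)
for n in("side","top"):
    c=read_camera(n); cv2.imwrite(f"pics/{n}0.png",c["frame"][:,:,::-1]); print(n,c["K"],c["rvec"],c["tvec"])
E
```

```text
pics
{'t': 0.0, 'q': array([ 1.17758414e+00,  1.31157393e-01,  1.48923753e+00, -5.83758768e-06,
        1.52300153e+00, -8.53515470e-02]), 'dq': array([-1.84018680e-03,  1.87217542e-04,  7.49504174e-04, -1.40369749e-03,
        6.48952422e-04, -7.96396328e-05]), 'joint_torque': array([ 3.22565238e-04, -5.59838498e+01, -4.91771185e+01,  7.68635818e-02,
        3.55699821e-02, -1.70214980e-04]), 'tool_pos': array([0.18155257, 0.57129215, 0.21761263]), 'orientation': array([-4.81613586e-01, -3.10402881e+00,  2.75446662e-03]), 'force': array([-0.00605757,  0.04577679, -0.54787614]), 'wrist_torque': array([ 0.05900991, -0.05154628, -0.06486917]), 'opening': 0.09279952788992271}
side [[484.48583038   0.         274.09875172]
 [  0.         484.48583038 208.7343745 ]
 [  0.           0.           1.        ]] [ 0.30978604 -2.76617118  1.19836644] [0.51650507 0.22626882 1.15222457]
top [[388.92801621   0.         278.32356899]
 [  0.         388.92801621 210.70247222]
 [  0.           0.           1.        ]] [ 2.14313277 -2.18478417  0.13819577] [-0.02187294  0.56601984  1.16388605]
```

View pics/side0.png

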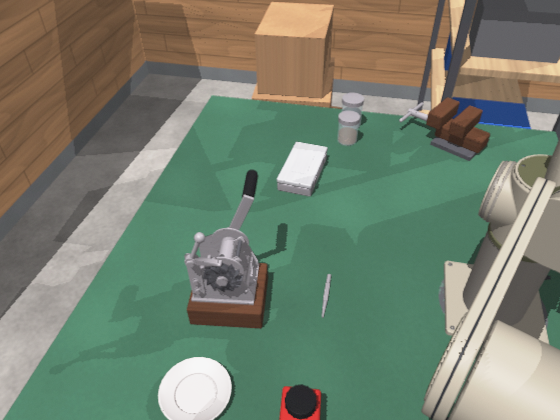

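View pics/top0.png

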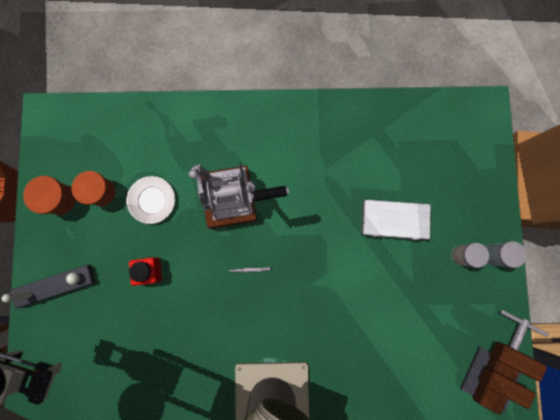

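```bash
cat > h.py <<'E'
import numpy as np, cv2
from plant import *
from scipy.spatial.transform import Rotation as R
def cam(n,f=None):
    c=read_camera(n)
    if f: cv2.imwrite("pics/"+f,c["frame"][:,:,::-1])
    c["R"]=cv2.Rodrigues(np.array(c["rvec"]))[0]; c["C"]=-c["R"].T@np.array(c["tvec"]); return c
def ray(c,u,v):
    d=c["R"].T@np.linalg.inv(c["K"])@np.array([u,v,1.]); return c["C"],d/np.linalg.norm(d)
def onz(c,u,v,z):
    C,d=ray(c,u,v); return C+d*(z-C[2])/d[2]
def tri(c1,p1,c2,p2):
    C1,d1=ray(c1,*p1);C2,d2=ray(c2,*p2)
    A=np.stack([d1,-d2],1); s=np.linalg.lstsq(A,C2-C1,rcond=None)[0]
    a=C1+s[0]*d1;b=C2+s[1]*d2; return (a+b)/2,np.linalg.norm(a-b)
def proj(c,P):
    p=c["K"]@(c["R"]@np.array(P)+np.array(c["tvec"])); return p[:2]/p[2]
def crop(c,x0,y0,w,h,k,f):
    im=c["frame"][y0:y0+h,x0:x0+w,::-1]; cv2.imwrite("pics/"+f,cv2.resize(im,None,fx=k,fy=k,interpolation=cv2.INTER_CUBIC))
E
python3 - <<'E'
from h import *
s=cam("side");crop(s,160,160,130,180,3.3 if 0 else 3,"sc.png")
crop(s,170,160,110,100,6,"sc.png")
t=cam("top");crop(t,180,150,120,90,6,"tc.png"); crop(s,170,240,110,100,6,"sd.png")
E
```

```text
(no output)
```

View pics/sc.png

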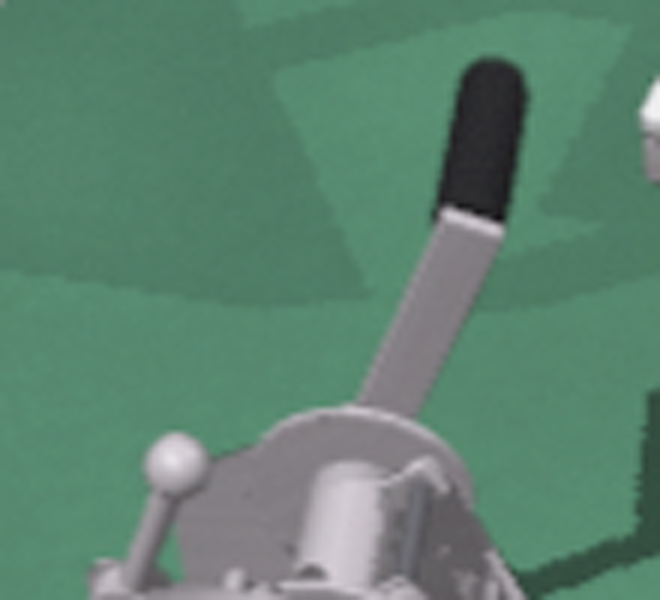

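View pics/tc.png

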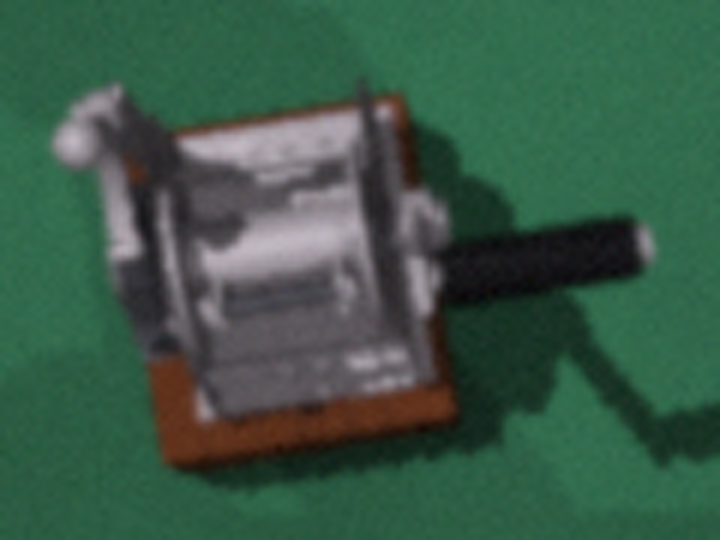

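View pics/sd.png

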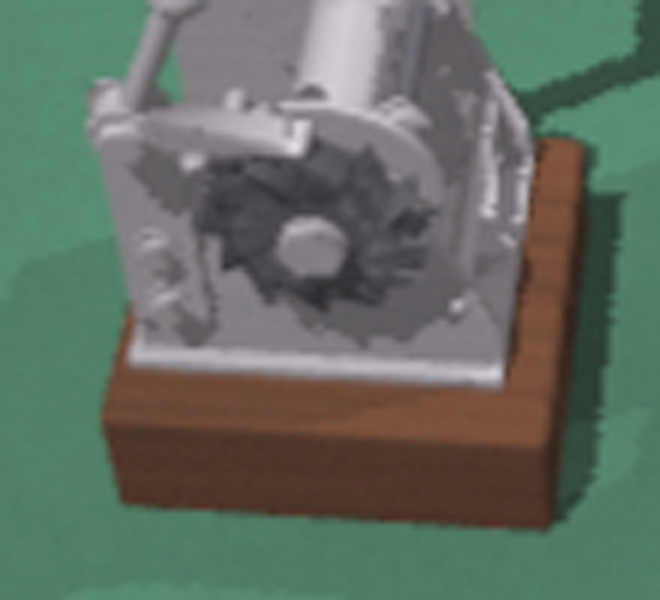

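Run:
```python
from h import *
np.set_printoptions(precision=4,suppress=True)
s=cam("side");t=cam("top")
print("C",s["C"],t["C"])
S=lambda U,V,y0=160:(170+(U+.5)/6-.5,y0+(V+.5)/6-.5)
T=lambda U,V:(180+(U+.5)/6-.5,150+(V+.5)/6-.5)
print("ball",tri(s,S(176,463),t,T(75,142)))
print("grip inner",tri(s,S(475,210),t,T(447,272)))
print("grip outer",tri(s,S(495,70),t,T(640,246)))
print("block top corners near(-x): +y,-y; far -y",onz(t,*T(167,463),.06),onz(t,*T(456,415),.06),onz(t,*T(403,98),.06))
print("side bottom corners", onz(s,*S(122,503,240),0),onz(s,*S(552,527,240),0))
print("side top corners", onz(s,*S(107,420,240),.06),onz(s,*S(545,445,240),.06),onz(s,*S(585,145,240),.06))
```

```text
C [0.3252 0.7839 0.9619] [ 0.4234 -0.0211  1.223 ]
ball (array([0.6338, 0.1812, 0.2765]), np.float64(0.000112437917508528))
grip inner (array([0.5768, 0.0288, 0.2661]), np.float64(0.0032705018947481496))
grip outer (array([ 0.5886, -0.0511,  0.2661]), np.float64(0.0013990399191383899))
block top corners near(-x): +y,-y; far -y [0.518  0.1806 0.06  ] [0.5393 0.0363 0.06  ] [0.7018 0.0611 0.06  ]
side bottom corners [0.6836 0.2073 0.    ] [0.5176 0.1815 0.    ]
side top corners [0.6796 0.2102 0.06  ] [0.5169 0.1856 0.06  ] [0.5372 0.0418 0.06  ]
```

```bash
cat > fit.py <<'E'
from h import *
from scipy.optimize import least_squares
np.set_printoptions(precision=4,suppress=True)
def blackgrip(c,box):
    x0,y0,w,h=box; im=c["frame"][y0:y0+h,x0:x0+w].astype(int)
    m=(im.max(2)<60).astype(np.uint8)
    n,l,st,ce=cv2.connectedComponentsWithStats(m)
    i=1+np.argmax(st[1:,4]); pts=np.argwhere(l==i)[:,::-1]
    r=cv2.minAreaRect(pts.astype(np.float32)); return np.array(r[0])+[x0,y0],r,st[i,4]
W=lambda p,P:np.array([p[0],p[1],0])+R.from_rotvec([0,0,p[2]]).apply(np.array(P)/1000)
def gripP(a): return [115*np.cos(1.0472+a),-118,155+115*np.sin(1.0472+a)]
def ballP(q):
    th=np.radians(30)-(q-0.02); return [62-75*np.sin(th),61,205+75*np.cos(th)]
E
python3 - <<'E'
from fit import *
s=cam("side");t=cam("top")
gs=blackgrip(s,(225,160,50,50)); gt=blackgrip(t,(245,175,60,35)); print(gs,gt)
S=lambda U,V,y0=160:np.array((170+(U+.5)/6-.5,y0+(V+.5)/6-.5))
T=lambda U,V:np.array((180+(U+.5)/6-.5,150+(V+.5)/6-.5))
obs=[(t,T(167,463),lambda p:[-85,75,60]),(t,T(456,415),lambda p:[-85,-75,60]),(t,T(403,98),lambda p:[85,-75,60]),
(s,S(122,503,240),lambda p:[85,75,0]),(s,S(552,527,240),lambda p:[-85,75,0]),(s,S(107,420,240),lambda p:[85,75,60]),(s,S(545,445,240),lambda p:[-85,75,60]),
(s,S(176,463),lambda p:ballP(p[4])),(t,T(75,142),lambda p:ballP(p[4])),
(s,gs[0],lambda p:gripP(p[3])),(t,gt[0],lambda p:gripP(p[3])),
(t,T(280,298),lambda p:[-34*np.sin(p[3]),0,155+34*np.cos(p[3])])]
f=lambda p:np.concatenate([proj(c,W(p,g(p)))-u for c,u,g in obs])
r=least_squares(f,[.61,.12,.15,.9,.1],loss='soft_l1'); print(r.x); print(f(r.x).reshape(-1,2))
E
```

```text
(array([250.3462, 182.7692]), ((25.346153259277344, 22.769229888916016), (11.178618431091309, 25.298978805541992), 11.309932708740234), np.int32(270)) (array([266.5, 192. ]), ((21.5, 17.0), (34.0, 39.0), 90.0), np.int32(748))
[0.6105 0.1193 0.1408 0.9105 0.1352]
[[-0.3511  0.7226]
 [ 1.0409  0.7802]
 [ 1.3348 -1.1186]
 [ 0.0369 -0.671 ]
 [ 0.7305  0.1988]
 [-1.1719 -2.051 ]
 [ 0.8921 -1.3564]
 [-0.4107  2.0373]
 [-0.9982  0.2543]
 [-1.4991  3.4395]
 [ 0.6955  0.7245]
 [-2.2203 -0.4717]]
```

Run:
```python
from fit import *
s=cam("side");t=cam("top")
gs=np.array([250.35,182.8])
S=lambda U,V,y0=160:np.array((170+(U+.5)/6-.5,y0+(V+.5)/6-.5))
T=lambda U,V:np.array((180+(U+.5)/6-.5,150+(V+.5)/6-.5))
gt=T(546,259)
print("grip tri",tri(s,gs,t,gt))
obs=[(t,T(167,463),lambda p:[-85+p[5],75,60]),(t,T(456,415),lambda p:[-85+p[5],-75,60]),(t,T(403,98),lambda p:[85+p[5],-75,60]),
(s,S(122,503,240),lambda p:[85+p[5],75,0]),(s,S(552,527,240),lambda p:[-85+p[5],75,0]),(s,S(107,420,240),lambda p:[85+p[5],75,60]),(s,S(545,445,240),lambda p:[-85+p[5],75,60]),
(s,S(176,463),lambda p:ballP(p[4])),(t,T(75,142),lambda p:ballP(p[4])),
(s,gs,lambda p:gripP(p[3])),(t,gt,lambda p:gripP(p[3])),
(t,T(280,298),lambda p:[-34*np.sin(p[3]),0,155+34*np.cos(p[3])]),
(s,S(310,250,240),lambda p:[0,74,155])]
f=lambda p:np.concatenate([proj(c,W(p,g(p)))-u for c,u,g in obs]+[[p[6]*0,0]])
for st in([.61,.12,.15,.9,.1,0,0],[.6,.12,.15,.7,.1,0,0],[.62,.12,.15,1.2,.1,0,0]):
  r=least_squares(f,st,loss='soft_l1'); print(r.x,r.cost)
print(f(r.x).reshape(-1,2))
```

```text
grip tri (array([ 0.5831, -0.0121,  0.2646]), np.float64(0.0005592478603763838))
[0.6071 0.1171 0.1423 0.8924 0.1864 4.5496 0.    ] 13.66405336903957
[0.6071 0.1171 0.1423 0.8924 0.1864 4.5494 0.    ] 13.664053354607626
[0.6071 0.1171 0.1423 0.8924 0.1864 4.5492 0.    ] 13.664053347561207
[[ 0.2291  0.3729]
 [ 1.6021  0.3614]
 [ 1.808  -1.5103]
 [-0.1335 -1.2794]
 [ 0.4898 -0.5141]
 [-1.3446 -2.6651]
 [ 0.6436 -2.0764]
 [-0.2253  0.9145]
 [-0.4355  0.1046]
 [-0.7232  2.6558]
 [-2.5851  0.4224]
 [-1.4209  0.5837]
 [ 0.1396  1.1765]
 [ 0.      0.    ]]
```

>>> move_arm(
  series=[
    [0,0,-0.5,0,0,0.04,1],
    [-0.3,-0.1,-1,0,0,0.09,1],
    [-0.6,-0.2,-1,0,0,0.135,1],
    [-1,-0.43,-1,0,0,0.18,1],
    [-1,-0.43,-1,0,0,0.225,1],
    [-1,-0.43,-1,0,0,0.27,1],
    [-1,-0.43,-1,0,0,0.315,1],
    [-1,-0.43,-1,0,0,0.356,1],
  ],
)

```text
t: 1.3
tool_pos: [0.2642, 0.5004, 0.3187]
orientation: [-2.063, -2.37, -0.0]
force: [-0.6, -0.1, 0.1]
opening: 0.0928
```

```bash
cat >> fit.py <<'E'
P0=[.6071,.1171,.1445]
def winch(x,p=P0): return R.from_rotvec([0,0,-p[2]]).apply(np.array(x)-[p[0],p[1],0])*1000
def rep(tgt=None):
    s=read_state(); Rt=R.from_rotvec(s["orientation"])
    print("t",s["t"],"pos",s["tool_pos"],"winch mm",winch(s["tool_pos"]),"open",s["opening"])
    print("tool axes",Rt.as_matrix().T.round(3).tolist()," F winch",R.from_rotvec([0,0,-P0[2]]).apply(s["force"]))
    if tgt is not None: print("delta tool (shares)",Rt.inv().apply(W(P0,tgt)-s["tool_pos"])*10)
E
python3 -c "
from fit import *
rep([36,61,320])"
```

```text
t 1.3 pos [0.2642 0.5004 0.3187] winch mm [-284.1128  428.6781  318.7427] open 0.09278628770789134
tool axes [[-0.138, 0.99, 0.0], [0.99, 0.138, 0.0], [0.0, 0.0, -1.0]]  F winch [-0.6251  0.0298  0.114 ]
delta tool (shares) [-3.657   3.2237 -0.0128]
```

>>> move_arm(
  series=[
    [-0.35,0.3,0,0,0,0,1],
    [-0.7,0.6,0,0,0,0,1],
    [-1,0.88,0,0,0,0,1],
  ],
)

```text
t: 1.6
tool_pos: [0.3664, 0.4131, 0.3188]
orientation: [2.054, 2.377, 0.0]
force: [0.4, 0.2, -0.8]
opening: 0.0931
```

>>> move_arm(
  series=[
    [-0.35,0.3,0,0,0,0,1],
    [-0.7,0.6,0,0,0,0,1],
    [-1,0.88,0,0,0,0,1],
  ],
)

```text
t: 1.9
tool_pos: [0.4684, 0.3263, 0.3189]
orientation: [2.055, 2.375, 0.001]
force: [0.4, 0.5, -0.7]
opening: 0.0932
```

>>> move_arm(
  series=[
    [-0.35,0.3,0,0,0,0,1],
    [-0.7,0.6,0,0,0,0,1],
    [-1,0.88,0,0,0,0,1],
  ],
)

```text
t: 2.2
tool_pos: [0.5699, 0.2399, 0.3188]
orientation: [2.056, 2.375, 0.0]
force: [0.5, 0.6, 0.2]
opening: 0.093
```

```bash
python3 -c "
from fit import *
rep([36,61,310])"
```

```text
t 2.2 pos [0.5699 0.2399 0.3188] winch mm [-19.0994 126.835  318.7918] open 0.09298842290585453
tool axes [[-0.143, 0.99, -0.0], [0.99, 0.143, 0.0], [0.0, -0.0, -1.0]]  F winch [0.5408 0.5765 0.1665]
delta tool (shares) [-0.658   0.5513  0.0882]
```

>>> move_arm(
  series=[
    [-0.33,0.4,0,0,0,0,1],
    [-0.65,0.75,0,0,0,0,1],
    [-0.65,0.75,0,0,0,0,1],
  ],
)

```text
t: 2.5
tool_pos: [0.6554, 0.1833, 0.315]
orientation: [-2.061, -2.37, 0.006]
force: [-0.2, 0.6, -0.7]
opening: 0.0929
```

```bash
python3 -c "
from fit import *
rep([61,61,258])
s=cam('side');crop(s,150,130,130,110,5,'s1.png')
t=cam('top');crop(t,150,120,140,110,5,'t1.png')"
```

```text
t 2.5 pos [0.6554 0.1833 0.315 ] winch mm [ 57.2998  58.5738 314.9785] open 0.09292161689767464
tool axes [[-0.139, 0.99, -0.002], [0.99, 0.139, -0.004], [-0.003, -0.002, -1.0]]  F winch [-0.07    0.6395 -0.7208]
delta tool (shares) [0.0256 0.039  0.5696]
```

View pics/s1.png

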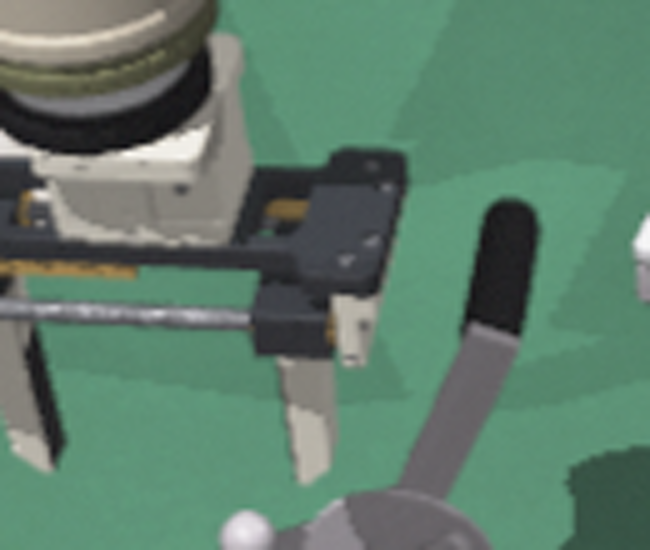

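View pics/t1.png

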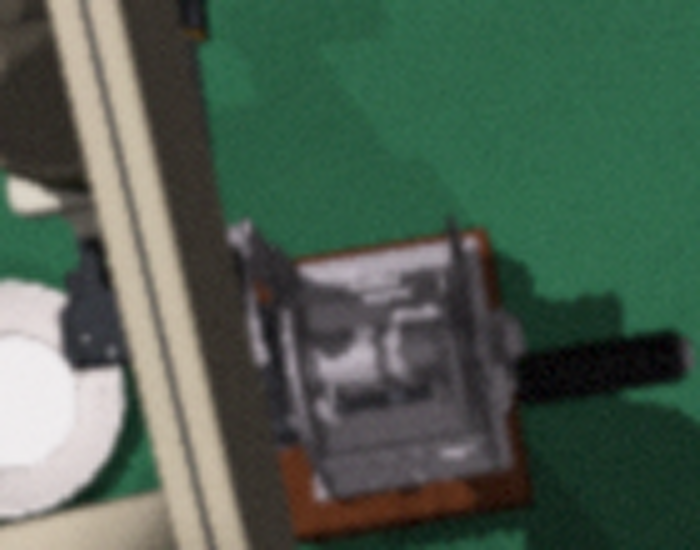

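>>> move_arm(
  series=[
    [0.02,0,0.3,0,0,0,1],
    [0.03,0,0.57,0,0,0,1],
    [0.03,0,0.57,0,0,0,1],
  ],
)

```text
t: 2.9
tool_pos: [0.6487, 0.1921, 0.2575]
orientation: [-2.05, -2.375, 0.008]
force: [-0.0, -0.1, -0.6]
opening: 0.0931
```

```bash
python3 -c "
from fit import *
rep([61,61,258])
s=cam('side');crop(s,150,130,130,110,5,'s2.png')"
```

```text
t 2.9 pos [0.6487 0.1921 0.2575] winch mm [ 51.948   68.2535 257.4658] open 0.09311568204649881
tool axes [[-0.146, 0.989, -0.0], [0.989, 0.146, -0.007], [-0.007, -0.001, -1.0]]  F winch [-0.058  -0.0602 -0.6399]
delta tool (shares) [-0.0727  0.0903 -0.0059]
```

View pics/s2.png

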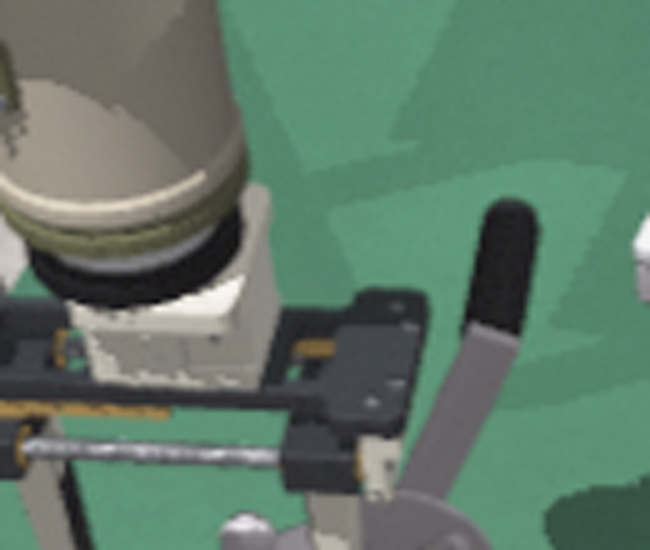

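>>> move_arm(
  series=[
    [-0.06,0.06,0,0,0,0,1],
    [-0.07,0.15,0,0,0,0,1],
    [-0.07,0.24,0,0,0,0,1],
    [-0.07,0.32,0,0,0,0,1],
    [-0.07,0.4,0,0,0,0,1],
  ],
)

```text
t: 3.45
tool_pos: [0.6935, 0.1901, 0.264]
orientation: [2.054, 2.375, 0.004]
force: [0.6, -0.2, 1.6]
opening: 0.0934
```

```bash
python3 -c "
from fit import *
rep([125,61,258])
s=cam('side');crop(s,150,130,130,110,5,'s3.png')"
```

```text
t 3.45 pos [0.6935 0.1901 0.264 ] winch mm [ 96.0199  59.7956 263.9775] open 0.09337678710267085
tool axes [[-0.144, 0.99, 0.0], [0.99, 0.144, 0.003], [0.003, 0.001, -1.0]]  F winch [ 0.5411 -0.2818  1.5721]
delta tool (shares) [0.012  0.2896 0.0607]
```

View pics/s3.png

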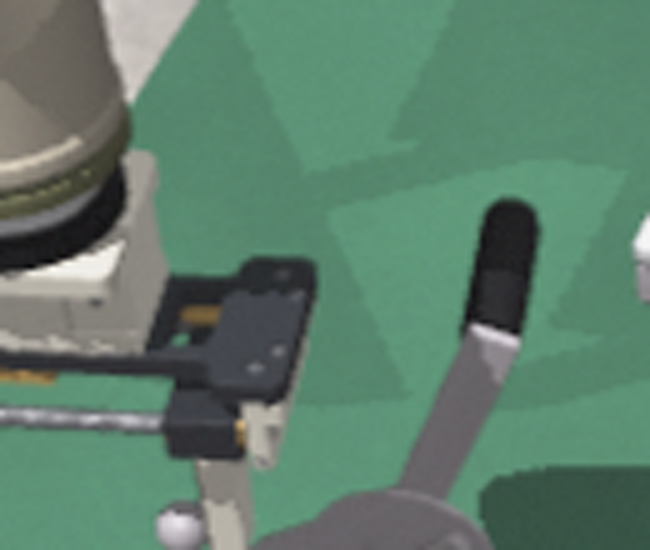

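>>> move_arm(
  series=[
    [0,0.08,0.02,0,0,0,1],
    [0,0.15,0.04,0,0,0,1],
    [0,0.22,0.05,0,0,0,1],
    [0,0.28,0.05,0,0,0,1],
    [0,0.32,0.05,0,0,0,1],
    [0,0.32,0.05,0,0,0,1],
  ],
)

```text
t: 4.1
tool_pos: [0.7243, 0.1946, 0.2564]
orientation: [-2.055, -2.376, 0.0]
force: [0.6, -0.6, 0.3]
opening: 0.0927
```

```bash
python3 -c "
from fit import *
rep([125,61,258])
s=cam('side');crop(s,130,130,150,120,5,'s4.png')"
```

```text
t 4.1 pos [0.7243 0.1946 0.2564] winch mm [127.1649  59.8336 256.3621] open 0.09266285721069126
tool axes [[-0.144, 0.99, -0.0], [0.99, 0.144, -0.0], [-0.0, -0.0, -1.0]]  F winch [ 0.4824 -0.7221  0.3426]
delta tool (shares) [ 0.0117 -0.0217 -0.0164]
```

View pics/s4.png

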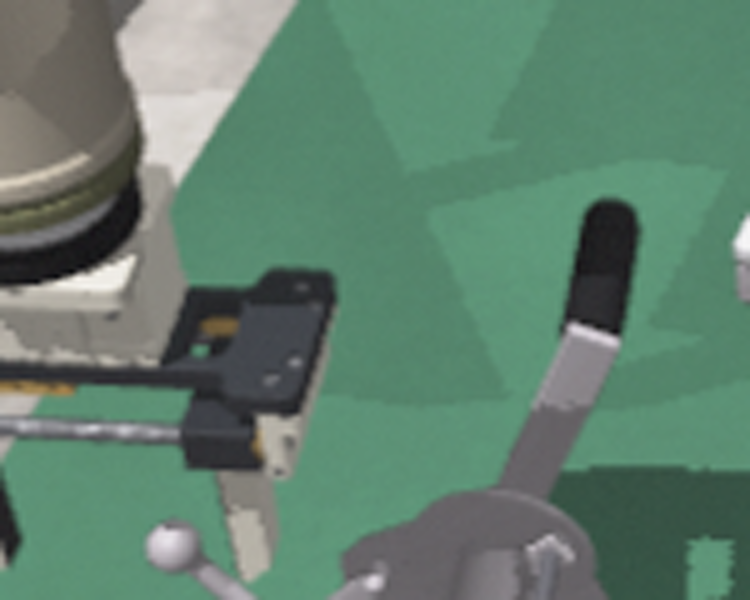

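>>> move_arm(
  series=[
    [0,0,-0.4,0,0,0,1],
    [0,0,-0.8,0,0,0,1],
    [-0.3,-0.3,-0.8,0,0,0,1],
    [-0.6,-0.6,-0.8,0,0,0,1],
    [-0.9,-0.9,-0.8,0,0,0,1],
    [-1,-1,-0.8,0,0,0,1],
  ],
)

```text
t: 4.75
tool_pos: [0.6375, 0.0784, 0.3373]
orientation: [2.057, 2.373, -0.001]
force: [0.4, -0.5, -0.3]
opening: 0.0934
```

```bash
python3 -c "
from fit import *
g=winch([.5831,-.0121,.2646]);print('grip w',g)
s=cam('side');print('ball exp',proj(s,W(P0,[106,61,266])),'grip exp',[proj(s,W(P0,gripP(a))) for a in(.8,.9,1)])
crop(s,140,140,150,120,5,'s5.png')
rep([g[0],-114,330])"
```

```text
grip w [ -42.3544 -124.3975  264.6   ]
ball exp [164.571  239.1761] grip exp [array([244.9749, 184.0887]), array([249.9027, 185.5485]), array([254.651 , 187.3592])]
t 4.8 pos [0.6375 0.0779 0.3378] winch mm [ 24.4291 -43.207  337.8112] open 0.09285075924488526
tool axes [[-0.141, 0.99, -0.001], [0.99, 0.141, 0.001], [0.001, -0.001, -1.0]]  F winch [ 1.0736 -0.948   0.6794]
delta tool (shares) [-0.7096 -0.666   0.0786]
```

View pics/s5.png

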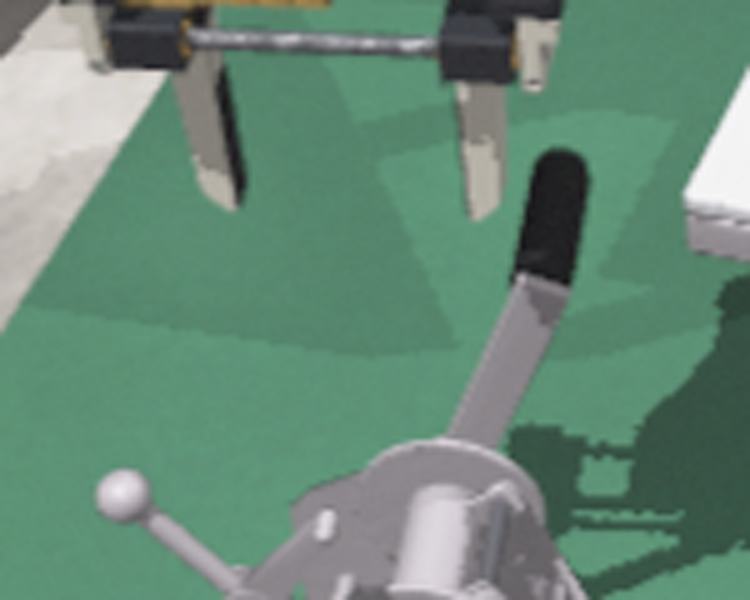

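>>> move_arm(
  series=[
    [-0.4,-0.35,0,0,0,0,1],
    [-0.73,-0.66,0,0,0,0,1],
    [-0.73,-0.66,0.2,0,0,0,1],
    [-0.73,-0.66,0.5,0,0,0,1],
    [-0.73,-0.66,0.8,0,0,0,1],
    [-0.73,-0.66,0.95,0,0,0,1],
    [-0.73,-0.66,0.95,0,0,0,1],
  ],
)

```text
t: 5.5
tool_pos: [0.5833, -0.0, 0.239]
orientation: [-2.052, -2.374, 0.004]
force: [0.1, -0.9, 0.3]
opening: 0.0931
```

```bash
python3 -c "
from fit import *
s=cam('side')
crop(s,180,130,120,100,6,'s6.png')
rep([-42,-115,242])"
```

```text
t 5.55 pos [ 0.5842 -0.0001  0.2412] winch mm [ -39.5555 -112.7159  241.1733] open 0.09317759766137206
tool axes [[-0.144, 0.99, 0.0], [0.99, 0.144, -0.002], [-0.002, 0.0, -1.0]]  F winch [-0.2662  0.518  -0.0068]
delta tool (shares) [-0.0228 -0.0245 -0.0082]
```

View pics/s6.png

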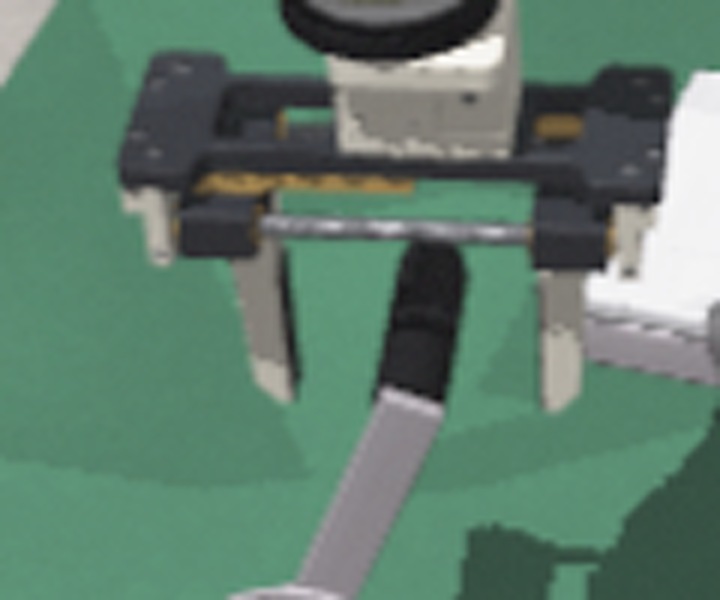

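>>> move_arm(
  series=[
    [-0.02,-0.02,0,0,0,0,0.2],
    [-0.02,-0.02,0,0,0,0,-0.2],
    [-0.02,-0.02,0,0,0,0,-0.6],
    [-0.02,-0.02,0,0,0,0,-1],
    [-0.02,-0.02,0,0,0,0,-1],
    [-0.02,-0.02,0,0,0,0,-1],
    [-0.02,-0.02,0,0,0,0,-1],
    [-0.02,-0.02,0,0,0,0,-1],
  ],
  squeeze=12,
)

```text
t: 6.35
tool_pos: [0.5828, -0.0028, 0.2416]
orientation: [-2.055, -2.376, 0.0]
force: [0.7, -0.2, -0.2]
opening: 0.0339
```

```bash
python3 -c "
from fit import *
rep([-42,-115,242])"
```

```text
t 6.35 pos [ 0.5828 -0.0028  0.2416] winch mm [ -41.2573 -115.12    241.6115] open 0.033915037453073255
tool axes [[-0.144, 0.99, 0.0], [0.99, 0.144, -0.0], [-0.0, -0.0, -1.0]]  F winch [ 0.6521 -0.338  -0.1571]
delta tool (shares) [ 0.0012 -0.0074 -0.0039]
```

>>> move_arm(
  series=[
    [0,0,0,0,0,0,-1],
    [0,0,0,0,0,0,-1],
    [0,0,0,0,0,0,-1],
  ],
)

```text
t: 6.65
tool_pos: [0.5829, -0.0028, 0.2416]
orientation: [-2.055, -2.376, 0.0]
force: [0.9, -0.8, -0.0]
opening: 0.0276
```

```bash
python3 -c "
from fit import *
rep([-42,-115,242])"
```

```text
t 6.65 pos [ 0.5829 -0.0028  0.2416] winch mm [ -41.2299 -115.1201  241.5675] open 0.027577352450943324
tool axes [[-0.144, 0.99, 0.0], [0.99, 0.144, -0.0], [-0.0, 0.0, -1.0]]  F winch [ 0.8046 -0.9217 -0.0115]
delta tool (shares) [ 0.0012 -0.0077 -0.0043]
```

>>> move_arm(
  series=[
    [0,0.072,-0.026,0,0,0,-1],
    [0,0.151,-0.047,0,0,0,-1],
    [0,0.207,-0.059,0,0,0,-1],
    [0,0.264,-0.067,0,0,0,-1],
    [0,0.321,-0.073,0,0,0,-1],
    [0,0.378,-0.0765,0,0,0,-1],
    [0,0.436,-0.077,0,0,0,-1],
    [0,0.436,-0.077,0,0,0,-1],
  ],
  squeeze=20,
)

```text
t: 7.45
tool_pos: [0.6275, 0.0039, 0.2499]
orientation: [2.054, 2.375, 0.003]
force: [1.5, 2.0, 3.8]
opening: 0.0275
```

```bash
python3 -c "
from fit import *
rep([30.8,-115,246])"
```

```text
t 7.45 pos [0.6275 0.0039 0.2499] winch mm [   3.9066 -114.9109  249.9143] open 0.02751694282105823
tool axes [[-0.144, 0.99, 0.0], [0.99, 0.144, 0.002], [0.002, 0.0, -1.0]]  F winch [1.7693 1.7816 3.8458]
delta tool (shares) [-0.001   0.2688  0.0398]
```

>>> move_arm(
  series=[
    [0,0.057,0.003,0,0,0,-1],
    [0,0.114,0.008,0,0,0,-1],
    [0,0.171,0.017,0,0,0,-1],
    [0,0.228,0.028,0,0,0,-1],
    [0,0.27,0.038,0,0,0,-1],
    [0,0.27,0.038,0,0,0,-1],
    [0,0.27,0.038,0,0,0,-1],
  ],
)

```text
t: 8.15
tool_pos: [0.6542, 0.0079, 0.2462]
orientation: [2.053, 2.375, 0.004]
force: [4.3, 4.2, 4.6]
opening: 0.027
```

```bash
python3 -c "
from fit import *
rep([30.8,-115,246])
s=cam('side');crop(s,150,160,120,140,4,'s7.png')
t=cam('top');crop(t,160,140,140,110,5,'t7.png')
for c in(s,t): print([proj(c,W(P0,[-34*np.sin(a),0,155+34*np.cos(a)])) for a in(0,.25,.5)])
"
```

```text
t 8.15 pos [0.6542 0.0079 0.2462] winch mm [  30.8867 -114.8017  246.2447] open 0.026964883540027167
tool axes [[-0.145, 0.989, 0.0], [0.989, 0.145, 0.003], [0.003, 0.001, -1.0]]  F winch [4.8964 3.4877 4.5873]
delta tool (shares) [-0.002  -0.0009  0.0024]
[array([225.6756, 245.5912]), array([229.5512, 246.1181]), array([233.2616, 247.2718])]
[array([222.7957, 189.5536]), array([223.3073, 192.6625]), array([223.8903, 195.701 ])]
```

View pics/s7.png

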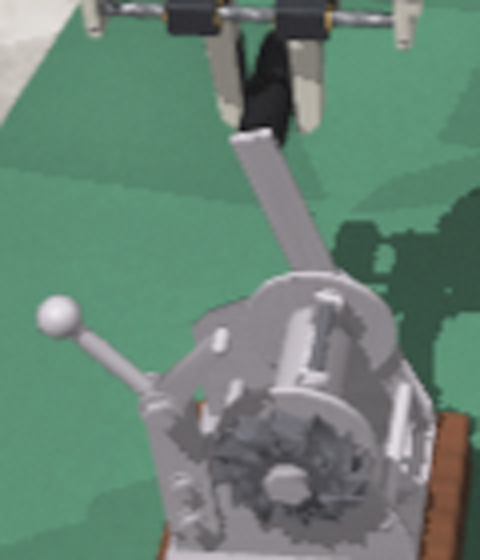

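View pics/t7.png

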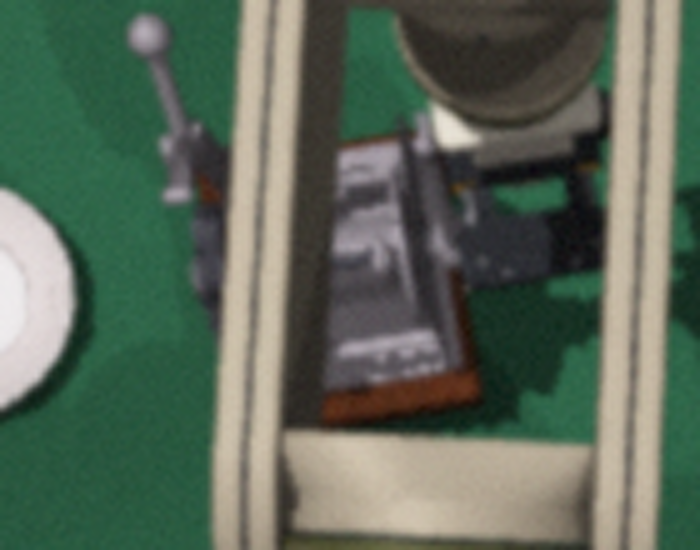

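>>> move_arm(
  series=[
    [0,0,0,0,0,0,0],
    [0,0,0,0,0,0,1],
    [0,0,0,0,0,0,1],
    [0,0,0,0,0,0,1],
    [0,0,-0.3,0,0,0,1],
    [0,0,-0.7,0,0,0,1],
    [0.2,0,-0.95,0,0,0,1],
    [0.5,0.2,-0.95,0,0,0,1],
  ],
)

```text
t: 9.05
tool_pos: [0.6664, 0.0583, 0.3474]
orientation: [2.054, 2.367, 0.008]
force: [1.2, 0.1, -0.1]
opening: 0.0867
```

```bash
python3 -c "
from fit import *
rep([85,61,335])
s=cam('side');crop(s,150,160,120,140,4,'s8.png')
"
```

```text
t 9.05 pos [0.6664 0.0583 0.3474] winch mm [ 50.2292 -66.7449 347.4417] open 0.08667945360908205
tool axes [[-0.141, 0.99, -0.002], [0.99, 0.141, 0.009], [0.009, -0.001, -1.0]]  F winch [ 1.2148 -0.0579 -0.0975]
delta tool (shares) [1.2788 0.3427 0.1249]
```

View pics/s8.png

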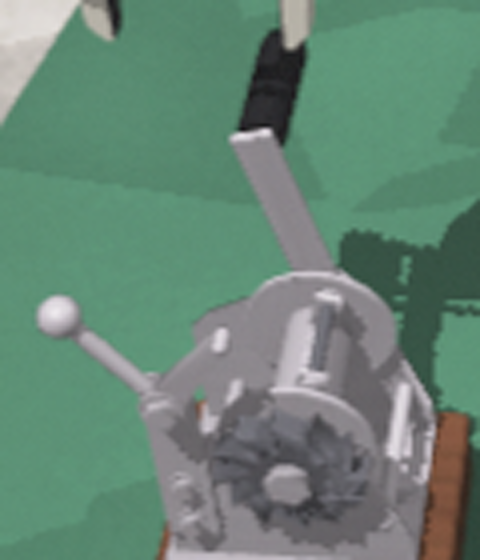

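Crank stayed put (arm and bolt unchanged). On to the pawl ball.

>>> move_arm(
  series=[
    [0.35,0.15,0,0,0,0,1],
    [0.7,0.3,0,0,0,0,1],
    [1,0.35,0,0,0,0,1],
    [1,0.35,0,0,0,0,1],
  ],
)

```text
t: 9.5
tool_pos: [0.6849, 0.1679, 0.339]
orientation: [-2.049, -2.379, 0.001]
force: [0.8, -0.4, -0.1]
opening: 0.0929
```

```bash
python3 -c "
from fit import *
rep([84,61,258])
"
```

```text
t 9.5 pos [0.6849 0.1679 0.339 ] winch mm [ 84.3294  39.0221 339.042 ] open 0.09288856123860176
tool axes [[-0.148, 0.989, 0.001], [0.989, 0.148, -0.002], [-0.002, 0.001, -1.0]]  F winch [ 0.7554 -0.5304 -0.114 ]
delta tool (shares) [ 0.2189 -0.0007  0.8107]
```

>>> move_arm(
  series=[
    [0.2,0,0,0,0,0,1],
    [0.22,0,0.2,0,0,0,1],
    [0.22,0,0.5,0,0,0,1],
    [0.22,0,0.8,0,0,0,1],
    [0.22,0,0.8,0,0,0,1],
    [0.22,0,0.8,0,0,0,1],
  ],
)

```text
t: 10.1
tool_pos: [0.6819, 0.1852, 0.2605]
orientation: [-2.055, -2.375, 0.002]
force: [-0.2, -0.9, 0.8]
opening: 0.0928
```

```bash
python3 -c "
from fit import *
rep([25,61,258])
s=cam('side');crop(s,120,130,150,120,5,'s9.png')
"
```

```text
t 10.1 pos [0.6819 0.1852 0.2605] winch mm [ 83.7946  56.6648 260.4908] open 0.09277471032046002
tool axes [[-0.143, 0.99, -0.0], [0.99, 0.143, -0.002], [-0.002, -0.0, -1.0]]  F winch [-0.2878 -0.8366  0.7666]
delta tool (shares) [ 0.043  -0.5879  0.0258]
```

View pics/s9.png

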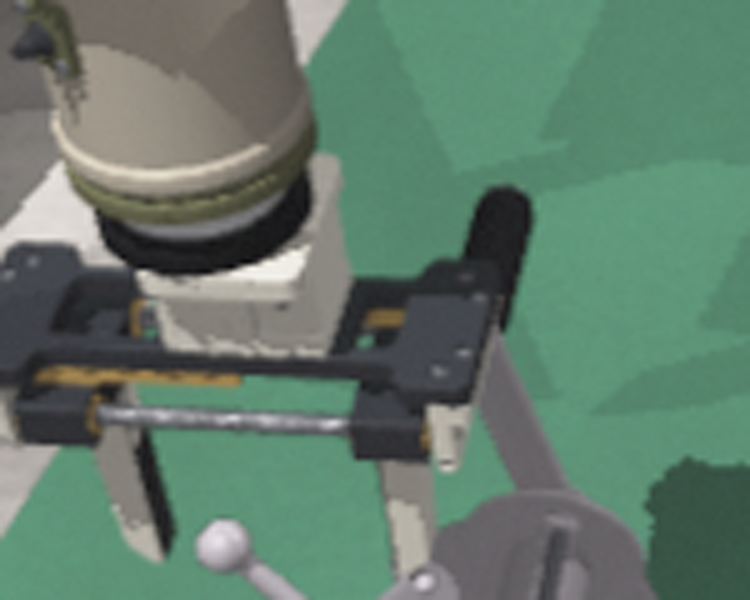

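>>> move_arm(
  series=[
    [0.04,-0.07,0.02,0,0,0,1],
    [0.04,-0.15,0.02,0,0,0,1],
    [0.04,-0.23,0.02,0,0,0,1],
    [0.04,-0.31,0.02,0,0,0,1],
    [0.04,-0.39,0.02,0,0,0,1],
    [0.04,-0.47,0.02,0,0,0,1],
    [0.04,-0.54,0.02,0,0,0,1],
    [0.04,-0.58,0.02,0,0,0,1],
  ],
)

```text
t: 10.95
tool_pos: [0.6236, 0.181, 0.2586]
orientation: [-2.055, -2.376, 0.0]
force: [0.5, 0.3, 0.0]
opening: 0.0926
```

>>> move_arm(
  series=[
    [0,-0.02,0,0,0,0,1],
    [0,-0.02,0,0,0,0,1],
  ],
)

```text
t: 11.15
tool_pos: [0.6223, 0.1808, 0.2586]
orientation: [2.055, 2.376, 0.0]
force: [1.8, 0.1, 0.4]
opening: 0.0928
```

```bash
python3 -c "
from fit import *
rep([25,61,258])
s=cam('side');crop(s,150,150,120,150,4,'s10.png')
print([proj(s,W(P0,ballP(q))) for q in (.02,.1,.17)])
"
```

```text
t 11.15 pos [0.6223 0.1808 0.2586] winch mm [ 24.2171  60.8737 258.5678] open 0.09280209643320933
tool axes [[-0.144, 0.99, 0.0], [0.99, 0.144, 0.0], [0.0, 0.0, -1.0]]  F winch [ 1.8176 -0.1963  0.3792]
delta tool (shares) [0.0013 0.0078 0.0057]
[array([204.7516, 239.8445]), array([201.921 , 238.7345]), array([199.3744, 237.881 ])]
```

View pics/s10.png

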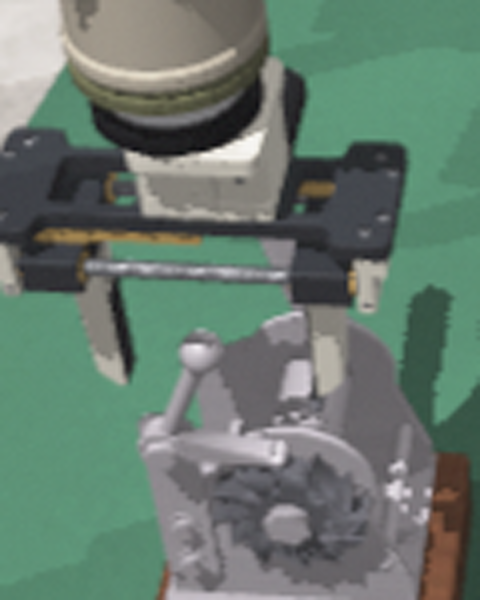

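>>> move_arm(
  series=[
    [0,0,-0.4,0,0,0,1],
    [0,0,-0.8,0,0,0,1],
    [-0.4,0.03,-0.8,0,0,0,1],
    [-0.8,0.05,-0.8,0,0,0,1],
    [-1,0.05,-0.8,0,0,0,1],
  ],
)

```text
t: 11.7
tool_pos: [0.6426, 0.0798, 0.3387]
orientation: [2.056, 2.374, -0.0]
force: [0.7, -0.7, 0.1]
opening: 0.093
```

```bash
python3 -c "
from fit import *
rep([31,-115,338])
s=cam('side');crop(s,150,160,120,140,4,'s11.png')
"
```

```text
t 11.7 pos [0.6426 0.0798 0.3387] winch mm [ 29.7774 -42.     338.7211] open 0.09297668690440977
tool axes [[-0.143, 0.99, -0.001], [0.99, 0.143, 0.001], [0.001, -0.001, -1.0]]  F winch [ 0.6161 -0.7549  0.0689]
delta tool (shares) [-0.73    0.0133  0.008 ]
```

View pics/s11.png

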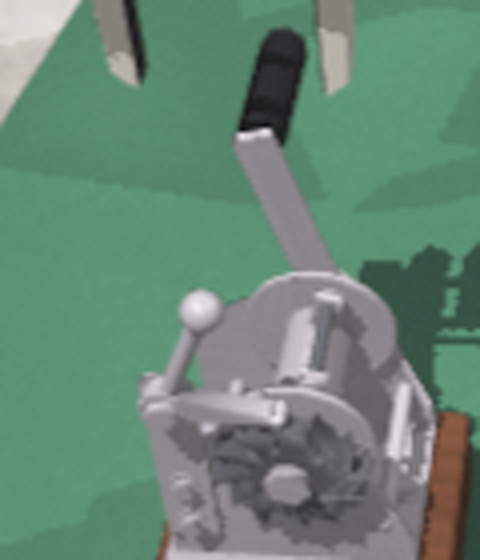

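>>> move_arm(
  series=[
    [-0.4,0.01,0,0,0,0,1],
    [-0.75,0.01,0,0,0,0,1],
    [-0.75,0.01,0.2,0,0,0,1],
    [-0.75,0.01,0.5,0,0,0,1],
    [-0.75,0.01,0.8,0,0,0,1],
    [-0.75,0.01,0.93,0,0,0,1],
    [-0.75,0.01,0.93,0,0,0,0],
    [-0.75,0.01,0.93,0,0,0,-1],
  ],
)

```text
t: 12.55
tool_pos: [0.654, 0.0087, 0.2468]
orientation: [2.054, 2.376, 0.001]
force: [0.0, -0.1, 0.9]
opening: 0.0815
```

>>> move_arm(
  series=[
    [0,0,0,0,0,0,-1],
    [0,0,0,0,0,0,-1],
    [0,0,0,0,0,0,-1],
    [0,0,0,0,0,0,-1],
    [0,0,0,0,0,0,-1],
    [0,0,0,0,0,0,-1],
    [0,0,0,0,0,0,-1],
  ],
  squeeze=25,
)

```text
t: 13.25
tool_pos: [0.6537, 0.0086, 0.2455]
orientation: [2.055, 2.376, 0.0]
force: [-0.3, 1.3, -0.5]
opening: 0.0271
```

```bash
python3 -c "
from fit import *
rep([31,-115,246.5])
s=cam('side');crop(s,150,160,120,140,4,'s12.png')
"
```

```text
t 13.25 pos [0.6537 0.0086 0.2455] winch mm [  30.4611 -114.119   245.5446] open 0.027141347961525033
tool axes [[-0.144, 0.99, 0.0], [0.99, 0.144, 0.0], [0.0, 0.0, -1.0]]  F winch [-0.0653  1.2956 -0.4859]
delta tool (shares) [-0.0088  0.0054 -0.0096]
```

View pics/s12.png

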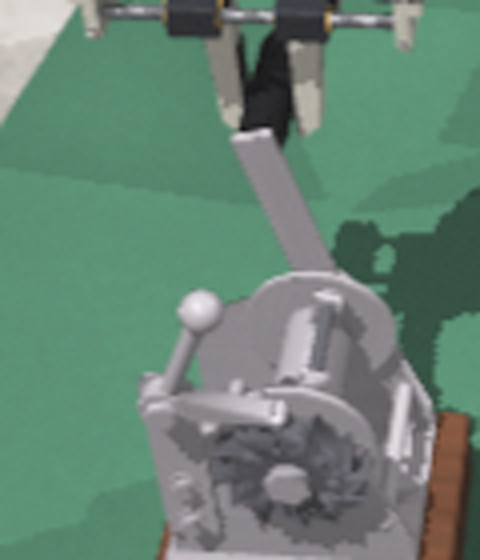

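>>> move_arm(
  series=[
    [0,0.02,0.005,0,0,0,-1],
    [0,0.036,0.01,0,0,0,-1],
    [0,0.053,0.016,0,0,0,-1],
    [0,0.069,0.021,0,0,0,-1],
    [0,0.085,0.027,0,0,0,-1],
    [0,0.101,0.033,0,0,0,-1],
    [0,0.117,0.04,0,0,0,-1],
    [0,0.133,0.046,0,0,0,-1],
  ],
)

```text
t: 14.1
tool_pos: [0.6671, 0.0105, 0.2412]
orientation: [2.055, 2.376, 0.001]
force: [-1.0, -0.0, 3.2]
opening: 0.0274
```

```bash
python3 -c "
from fit import *
rep([43.8,-114,241])
"
```

```text
t 14.1 pos [0.6671 0.0105 0.2412] winch mm [  43.9825 -114.1071  241.1709] open 0.027428215880780153
tool axes [[-0.144, 0.99, -0.0], [0.99, 0.144, 0.001], [0.001, 0.0, -1.0]]  F winch [-0.9637  0.0918  3.1914]
delta tool (shares) [ 0.0011 -0.0018  0.0017]
```

>>> move_arm(
  series=[
    [0,0.01,0.004,0,0,0,-1],
    [0,0.02,0.008,0,0,0,-1],
    [0,0.03,0.013,0,0,0,-1],
    [0,0.042,0.018,0,0,0,-1],
  ],
)

```text
t: 14.5
tool_pos: [0.6712, 0.0112, 0.2394]
orientation: [2.055, 2.376, 0.001]
force: [0.1, 1.1, 4.9]
opening: 0.0272
```

```bash
cat >> fit.py <<'E'
def pull():
    rep()
    F=[];
    s=read_state(); f=R.from_rotvec([0,0,-P0[2]]).apply(s["force"]); x=winch(s["tool_pos"])[0]
    th=np.arccos(x/115); print("theta",th,"a",th-1.0472,"z exp",155+115*np.sin(th)-20.4,"pull",-(f[0]*np.sin(th)-f[2]*np.cos(th)),"radial",f[0]*np.cos(th)+f[2]*np.sin(th))
E
python3 -c "
from fit import *
pull()"
```

```text
t 14.5 pos [0.6712 0.0112 0.2394] winch mm [  48.1342 -114.0414  239.4107] open 0.02724375915251025
tool axes [[-0.144, 0.99, -0.0], [0.99, 0.144, 0.001], [0.001, 0.0, -1.0]]  F winch [0.2733 1.1086 4.8869]
theta 1.1389386468752003 a 0.09173864687520039 z exp 239.04182345720344 pull 1.7972499620001856 radial 4.552570916465258
```

>>> move_arm(
  series=[
    [0,0.009,0.004,0,0,0,-1],
    [0,0.018,0.008,0,0,0,-1],
    [0,0.027,0.012,0,0,0,-1],
    [0,0.027,0.012,0,0,0,-1],
  ],
)

```text
t: 14.9
tool_pos: [0.6739, 0.0116, 0.2381]
orientation: [2.055, 2.376, 0.001]
force: [0.4, 1.6, 4.4]
opening: 0.0269
```

```bash
python3 -c "
from fit import *
pull()"
```

```text
t 14.9 pos [0.6739 0.0116 0.2381] winch mm [  50.9508 -114.0552  238.1177] open 0.02689327880030167
tool axes [[-0.144, 0.99, 0.0], [0.99, 0.144, 0.001], [0.001, 0.0, -1.0]]  F winch [0.5856 1.5534 4.3837]
theta 1.1117976462394037 a 0.06459764623940378 z exp 237.69710694308864 pull 1.4172104901454823 radial 4.1893704072344855
```

>>> move_arm(
  series=[
    [0,0.009,0.004,0,0,0,-1],
    [0,0.018,0.008,0,0,0,-1],
    [0,0.027,0.013,0,0,0,-1],
    [0,0.027,0.013,0,0,0,-1],
  ],
)

```text
t: 15.3
tool_pos: [0.6766, 0.012, 0.2368]
orientation: [2.055, 2.376, 0.001]
force: [1.1, 2.7, 4.8]
opening: 0.0269
```

```bash
python3 -c "
from fit import *
pull()"
```

```text
t 15.3 pos [0.6766 0.012  0.2368] winch mm [  53.6398 -114.0541  236.8169] open 0.0269461557970662
tool axes [[-0.144, 0.99, 0.0], [0.99, 0.144, 0.001], [0.001, 0.0, -1.0]]  F winch [1.4766 2.5553 4.8389]
theta 1.0855426732617262 a 0.038342673261726246 z exp 236.32401650400126 pull 0.9508818126127092 radial 4.968978056714399
```

>>> move_arm(
  series=[
    [0,0.009,0.004,0,0,0,-1],
    [0,0.018,0.008,0,0,0,-1],
    [0,0.026,0.013,0,0,0,-1],
    [0,0.026,0.013,0,0,0,-1],
  ],
)

```text
t: 15.7
tool_pos: [0.6792, 0.0123, 0.2355]
orientation: [2.055, 2.376, 0.001]
force: [1.7, 2.0, 4.6]
opening: 0.027
```

```bash
python3 -c "
from fit import *
pull()"
```

```text
t 15.7 pos [0.6792 0.0123 0.2355] winch mm [  56.2296 -114.0574  235.4734] open 0.02703854883551363
tool axes [[-0.144, 0.99, 0.0], [0.99, 0.144, 0.001], [0.001, 0.0, -1.0]]  F winch [1.9915 1.774  4.6179]
theta 1.0599071844077441 a 0.01270718440774421 z exp 234.9156619181033 pull 0.5207261741276479 radial 5.001963057683547
```

>>> move_arm(
  series=[
    [0,0.009,0.004,0,0,0,-1],
    [0,0.018,0.008,0,0,0,-1],
    [0,0.026,0.012,0,0,0,-1],
    [0,0.026,0.012,0,0,0,-1],
  ],
)

```text
t: 16.1
tool_pos: [0.6816, 0.0127, 0.2341]
orientation: [2.055, 2.376, 0.0]
force: [1.0, 1.6, 4.3]
opening: 0.0272
```

```bash
python3 -c "
from fit import *
pull()"
```

```text
t 16.1 pos [0.6816 0.0127 0.2341] winch mm [  58.6968 -114.0434  234.1279] open 0.027212721547185882
tool axes [[-0.144, 0.99, 0.0], [0.99, 0.144, 0.0], [0.0, 0.0, -1.0]]  F winch [1.229  1.4422 4.2838]
theta 1.0351379417424542 a -0.012062058257545694 z exp 233.49226867981577 pull 1.1295958256346077 radial 4.311109355014918
```

```bash
python3 -c "
from fit import *
s=cam('side');crop(s,150,160,120,140,4,'s13.png')
print([proj(s,W(P0,ballP(q))) for q in (.02,.1,.17)])
"
```

```text
[array([204.7516, 239.8445]), array([201.921 , 238.7345]), array([199.3744, 237.881 ])]
```

View pics/s13.png

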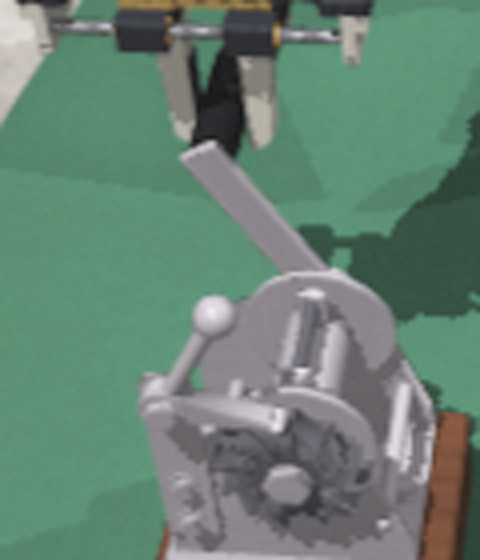

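>>> move_arm(
  series=[
    [0,0.008,0.004,0,0,0,-1],
    [0,0.016,0.009,0,0,0,-1],
    [0,0.016,0.009,0,0,0,-1],
  ],
)

```text
t: 16.45
tool_pos: [0.6831, 0.013, 0.2332]
orientation: [2.055, 2.376, 0.0]
force: [1.0, 2.4, 5.0]
opening: 0.0271
```

```bash
python3 -c "
from fit import *
pull()"
```

```text
t 16.45 pos [0.6831 0.013  0.2332] winch mm [  60.2382 -114.0035  233.1924] open 0.027081651006998424
tool axes [[-0.144, 0.99, 0.0], [0.99, 0.144, 0.0], [0.0, 0.0, -1.0]]  F winch [1.2859 2.2096 5.0255]
theta 1.0194780697732289 a -0.027721930226771052 z exp 232.56099571988202 pull 1.5370681368571557 radial 4.954496241316459
```

>>> move_arm(
  series=[
    [0,0.008,0.004,0,0,0,-1],
    [0,0.016,0.009,0,0,0,-1],
    [0,0.016,0.009,0,0,0,-1],
  ],
)

```text
t: 16.75
tool_pos: [0.6847, 0.0131, 0.2323]
orientation: [2.055, 2.376, 0.0]
force: [0.6, 2.7, 4.9]
opening: 0.0273
```

```bash
python3 -c "
from fit import *
pull()"
```

```text
t 16.75 pos [0.6847 0.0131 0.2323] winch mm [  61.8553 -114.05    232.2562] open 0.027252656431859493
tool axes [[-0.144, 0.99, 0.0], [0.99, 0.144, 0.0], [0.0, 0.0, -1.0]]  F winch [0.9334 2.5696 4.9067]
theta 1.0028854895869779 a -0.044314510413022035 z exp 231.5480493698404 pull 1.852243102686981 radial 4.638517922758198
```

>>> move_arm(
  series=[
    [0,0.008,0.004,0,0,0,-1],
    [0,0.016,0.009,0,0,0,-1],
    [0,0.016,0.009,0,0,0,-1],
  ],
)

```text
t: 17.05
tool_pos: [0.6863, 0.0134, 0.2313]
orientation: [-2.055, -2.376, -0.0]
force: [0.9, 4.2, 4.0]
opening: 0.0271
```

```bash
python3 -c "
from fit import *
pull()"
```

```text
t 17.05 pos [0.6863 0.0134 0.2313] winch mm [  63.4014 -114.0189  231.26  ] open 0.02710974050302552
tool axes [[-0.144, 0.99, 0.0], [0.99, 0.144, -0.0], [-0.0, 0.0, -1.0]]  F winch [1.482  3.9915 3.959 ]
theta 0.9868551412572594 a -0.06034485874274054 z exp 230.54407394082628 pull 0.9461818085568288 radial 4.12001722802625
```

>>> move_arm(
  series=[
    [0,0.008,0.005,0,0,0,-1],
    [0,0.016,0.01,0,0,0,-1],
    [0,0.016,0.01,0,0,0,-1],
  ],
)

```text
t: 17.35
tool_pos: [0.6878, 0.0136, 0.2303]
orientation: [-2.055, -2.376, -0.0]
force: [0.9, 3.2, 3.8]
opening: 0.0274
```

```bash
python3 -c "
from fit import *
pull()
s=cam('side');crop(s,150,160,120,140,4,'s14.png')"
```

```text
t 17.35 pos [0.6878 0.0136 0.2303] winch mm [  64.9845 -113.9963  230.2639] open 0.027420941965113493
tool axes [[-0.144, 0.99, 0.0], [0.99, 0.144, 0.0], [-0.0, 0.0, -1.0]]  F winch [1.344  3.0227 3.7986]
theta 0.9702634747939987 a -0.07693652520600125 z exp 229.47898209153234 pull 1.0376965330691976 radial 3.8934260965459218
```

View pics/s14.png

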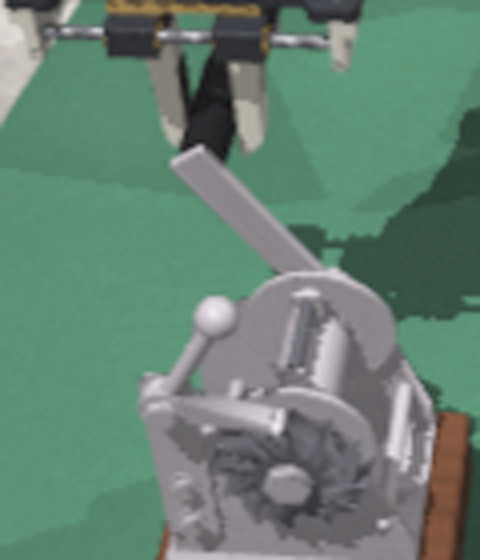

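>>> move_arm(
  series=[
    [0,0.008,0.005,0,0,0,-1],
    [0,0.016,0.01,0,0,0,-1],
    [0,0.016,0.01,0,0,0,-1],
  ],
)

```text
t: 17.7
tool_pos: [0.6894, 0.0138, 0.2293]
orientation: [-2.055, -2.376, -0.0]
force: [0.2, 3.9, 2.8]
opening: 0.0273
```

```bash
python3 -c "
from fit import *
pull()"
```

```text
t 17.7 pos [0.6894 0.0138 0.2293] winch mm [  66.5363 -114.0307  229.2992] open 0.027317358342133197
tool axes [[-0.144, 0.99, 0.0], [0.99, 0.144, -0.0], [-0.0, 0.0, -1.0]]  F winch [0.7589 3.7834 2.79  ]
theta 0.9538142621680173 a -0.09338573783198256 z exp 228.3972515320716 pull 0.9951927492759864 radial 2.714667067303186
```

>>> move_arm(
  series=[
    [0,0.008,0.006,0,0,0,-1],
    [0,0.008,0.006,0,0,0,-1],
  ],
)

```text
t: 17.9
tool_pos: [0.6902, 0.0139, 0.2287]
orientation: [-2.055, -2.376, -0.0]
force: [0.3, 4.3, 2.6]
opening: 0.0273
```

```bash
python3 -c "
from fit import *
pull()"
```

```text
t 17.9 pos [0.6902 0.0139 0.2287] winch mm [  67.3314 -114.0477  228.6977] open 0.02731327335130785
tool axes [[-0.144, 0.99, 0.0], [0.99, 0.144, -0.0], [-0.0, 0.0, -1.0]]  F winch [0.9622 4.2044 2.5505]
theta 0.9453110867285424 a -0.10188891327145755 z exp 227.82809781134162 pull 0.7133125121290151 radial 2.630993320068347
```

>>> move_arm(
  series=[
    [0,0.008,0.006,0,0,0,-1],
    [0,0.008,0.006,0,0,0,-1],
  ],
)

```text
t: 18.1
tool_pos: [0.6909, 0.0141, 0.2282]
orientation: [-2.055, -2.376, -0.0]
force: [0.5, 4.4, 3.8]
opening: 0.0274
```

```bash
python3 -c "
from fit import *
pull()"
```

```text
t 18.1 pos [0.6909 0.0141 0.2282] winch mm [  68.1241 -114.0378  228.1689] open 0.027432949598768977
tool axes [[-0.144, 0.99, 0.0], [0.99, 0.144, -0.0], [-0.0, 0.0, -1.0]]  F winch [1.1046 4.2517 3.8156]
theta 0.9367826207634915 a -0.1104173792365084 z exp 227.25048050371618 pull 1.3703260811366795 radial 3.7284300329499276
```

>>> move_arm(
  series=[
    [0,0.008,0.006,0,0,0,-1],
    [0,0.008,0.006,0,0,0,-1],
  ],
)

```text
t: 18.3
tool_pos: [0.6916, 0.0142, 0.2277]
orientation: [-2.055, -2.376, 0.0]
force: [-1.3, 4.6, 4.3]
opening: 0.027
```

```bash
python3 -c "
from fit import *
pull()
s=cam('side');crop(s,180,190,80,100,6,'s15.png')
print([proj(s,W(P0,ballP(q))) for q in (.02,.05,.1)], [proj(s,W(P0,[-34*np.sin(a),0,155+34*np.cos(a)])) for a in(-.1,0,.1)])"
```

```text
t 18.3 pos [0.6916 0.0142 0.2277] winch mm [  68.7653 -114.0173  227.6821] open 0.02702060266776976
tool axes [[-0.144, 0.99, 0.0], [0.99, 0.144, -0.0], [-0.0, 0.0, -1.0]]  F winch [-0.6163  4.719   4.3233]
theta 0.9298441964303751 a -0.11735580356962483 z exp 226.7755804459024 pull 3.0790942028293227 radial 3.09669758425997
[array([204.7516, 239.8445]), array([203.7013, 239.4119]), array([201.921 , 238.7345])] [array([224.1365, 245.5653]), array([225.6756, 245.5912]), array([227.2293, 245.7235])]
```

View pics/s15.png

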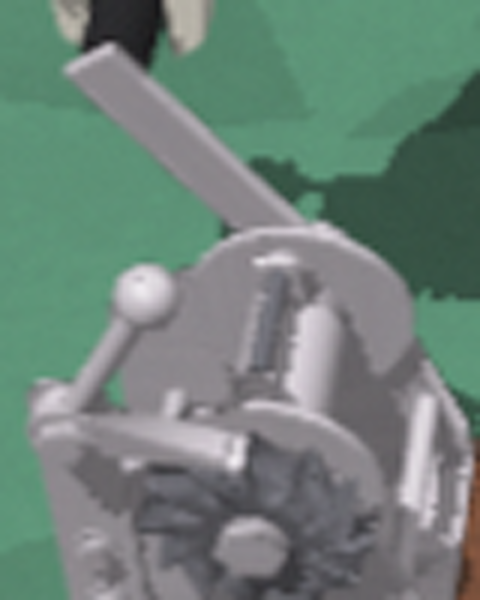

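>>> move_arm(
  series=[
    [0,0.004,0.003,0,0,0,-1],
    [0,0.006,0.005,0,0,0,-1],
    [0,0.006,0.005,0,0,0,-1],
  ],
)

```text
t: 18.65
tool_pos: [0.6919, 0.0143, 0.2274]
orientation: [-2.055, -2.376, 0.001]
force: [-4.0, 4.6, 6.5]
opening: 0.0271
```

```bash
python3 -c "
from fit import *
pull()"
```

```text
t 18.65 pos [0.6919 0.0143 0.2274] winch mm [  69.1552 -113.9957  227.4093] open 0.02706200680441587
tool axes [[-0.144, 0.99, 0.0], [0.99, 0.144, -0.001], [-0.001, 0.0, -1.0]]  F winch [-3.26    5.1109  6.5362]
theta 0.9256068306700844 a -0.12159316932991548 z exp 226.48337019952334 pull 6.535267956209161 radial 3.2619403125819915
```

>>> move_arm(
  series=[
    [0,0.004,0.003,0,0,0,-1],
    [0,0.008,0.006,0,0,0,-1],
    [0,0.008,0.006,0,0,0,-1],
  ],
)

```text
t: 18.95
tool_pos: [0.6925, 0.0143, 0.227]
orientation: [-2.055, -2.375, 0.001]
force: [-4.9, 3.7, 8.2]
opening: 0.027
```

```bash
python3 -c "
from fit import *
pull()"
```

```text
t 18.95 pos [0.6925 0.0143 0.227 ] winch mm [  69.7124 -113.9905  226.9869] open 0.026959789487314277
tool axes [[-0.144, 0.99, 0.0], [0.99, 0.144, -0.001], [-0.001, 0.0, -1.0]]  F winch [-4.3382  4.3322  8.2065]
theta 0.9195289354371858 a -0.12767106456281407 z exp 226.06135740720086 pull 8.424945547956181 radial 3.896937089442948
```

>>> move_arm(
  series=[
    [0,0.006,0.004,0,0,0,-1],
    [0,0.012,0.009,0,0,0,-1],
    [0,0.012,0.009,0,0,0,-1],
  ],
)

```text
t: 19.25
tool_pos: [0.6934, 0.0144, 0.2264]
orientation: [-2.054, -2.375, 0.002]
force: [-8.5, 4.2, 9.8]
opening: 0.0273
```

```bash
python3 -c "
from fit import *
pull()"
```

```text
t 19.25 pos [0.6934 0.0144 0.2264] winch mm [  70.5703 -114.0149  226.3947] open 0.02730395790832612
tool axes [[-0.144, 0.99, 0.0], [0.99, 0.144, -0.002], [-0.002, -0.0, -1.0]]  F winch [-7.8015  5.3691  9.755 ]
theta 0.9101149666447234 a -0.13708503335527655 z exp 225.40104389760256 pull 12.146077366142741 radial 2.91488870001941
```

>>> move_arm(
  series=[
    [0,0.005,0.004,0,0,0,-1],
    [0,0.008,0.006,0,0,0,-1],
    [0,0.008,0.006,0,0,0,-1],
  ],
)

```text
t: 19.55
tool_pos: [0.6938, 0.0145, 0.226]
orientation: [-2.054, -2.375, 0.003]
force: [-10.6, 3.8, 11.7]
opening: 0.0273
```

```bash
python3 -c "
from fit import *
pull()
s=cam('side');crop(s,180,190,80,100,6,'s16.png')"
```

```text
t 19.55 pos [0.6938 0.0145 0.226 ] winch mm [  71.0313 -113.9825  226.049 ] open 0.02732364615901434
tool axes [[-0.144, 0.99, 0.0], [0.99, 0.144, -0.002], [-0.002, -0.0, -1.0]]  F winch [-9.9501  5.3334 11.7493]
theta 0.9050281654038483 a -0.14217183459615157 z exp 225.0408934805233 pull 15.082261236445255 radial 3.09436484042876
```

View pics/s16.png

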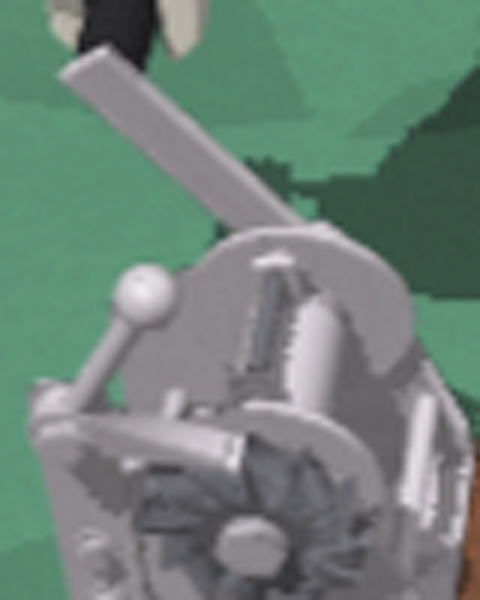

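Pull is 15 N; the pawl and bolt look unchanged (ball still near (204, 239), nose against a tooth). Hold this pull steady.

>>> move_arm(
  series=[
    [0,0,0,0,0,0,-1],
    [0,0,0,0,0,0,-1],
    [0,0,0,0,0,0,-1],
    [0,0,0,0,0,0,-1],
    [0,0,0,0,0,0,-1],
  ],
)

```text
t: 20.1
tool_pos: [0.6938, 0.0146, 0.226]
orientation: [-2.054, -2.375, 0.003]
force: [-9.8, 3.8, 11.6]
opening: 0.0275
```

```bash
python3 -c "
from fit import *
pull()"
```

```text
t 20.1 pos [0.6938 0.0146 0.226 ] winch mm [  71.0219 -113.9613  226.0335] open 0.027485219762585528
tool axes [[-0.144, 0.99, 0.0], [0.99, 0.144, -0.002], [-0.002, -0.0, -1.0]]  F winch [-9.1525  5.1733 11.6216]
theta 0.9051324162230903 a -0.14206758377690965 z exp 225.04829805967822 pull 14.375800498924491 radial 3.4879961447657193
```

>>> move_arm(
  series=[
    [0,0,0,0,0,0,-1],
    [0,0,0,0,0,0,-1],
    [0,0,0,0,0,0,-1],
    [0,0,0,0,0,0,-1],
    [0,0,0,0,0,0,-1],
    [0,0,0,0,0,0,-1],
    [0,0,0,0,0,0,-1],
    [0,0,0,0,0,0,-1],
  ],
)

```text
t: 20.9
tool_pos: [0.6938, 0.0146, 0.2261]
orientation: [-2.054, -2.375, 0.002]
force: [-10.6, 4.7, 11.1]
opening: 0.0273
```

```bash
python3 -c "
from fit import *
pull()"
```

```text
t 20.9 pos [0.6938 0.0146 0.2261] winch mm [  71.0247 -113.9527  226.053 ] open 0.02731009119141133
tool axes [[-0.144, 0.99, 0.0], [0.99, 0.144, -0.002], [-0.002, -0.0, -1.0]]  F winch [-9.8062  6.2091 11.0847]
theta 0.9051008862801878 a -0.1420991137198121 z exp 225.04605869935574 pull 14.558437851780381 radial 2.661638421725036
```

>>> move_arm(
  series=[
    [0,-0.008,-0.006,0,0,0,-1],
    [0,-0.015,-0.012,0,0,0,-1],
    [0,-0.022,-0.017,0,0,0,-1],
    [0,-0.022,-0.017,0,0,0,-1],
  ],
)

```text
t: 21.3
tool_pos: [0.6925, 0.0143, 0.227]
orientation: [-2.055, -2.376, 0.0]
force: [-3.2, 5.2, 6.4]
opening: 0.027
```

```bash
python3 -c "
from fit import *
pull()"
```

```text
t 21.3 pos [0.6925 0.0143 0.227 ] winch mm [  69.734  -113.9983  227.0498] open 0.02703083997889907
tool axes [[-0.144, 0.99, 0.0], [0.99, 0.144, -0.001], [-0.001, 0.0, -1.0]]  F winch [-2.4018  5.5703  6.4414]
theta 0.9192933046421616 a -0.12790669535783827 z exp 226.0449284777201 pull 5.815760588599492 radial 3.665635945400044
```

Still lightly drawn onto the pawl; open and lift clear.

>>> move_arm(
  series=[
    [0,0,0,0,0,0,0],
    [0,0,0,0,0,0,1],
    [0,0,0,0,0,0,1],
    [0,0,0,0,0,0,1],
    [0,0,0,0,0,0,1],
    [0,0,-0.3,0,0,0,1],
    [0,0,-0.7,0,0,0,1],
    [0,0,-1,0,0,0,1],
  ],
)

```text
t: 22.1
tool_pos: [0.693, 0.0141, 0.329]
orientation: [2.055, 2.375, 0.001]
force: [0.6, 0.1, 0.7]
opening: 0.0867
```

>>> move_arm(
  series=[
    [-0.3,-0.3,0,0,0,0,1],
    [-0.6,-0.6,0,0,0,0,1],
    [-1,-1,0,0,0,0,1],
    [-1,-1,0,0,0,0,1],
  ],
)

```text
t: 22.5
tool_pos: [0.6059, -0.1031, 0.3271]
orientation: [2.059, 2.372, -0.003]
force: [0.8, 0.3, 0.7]
opening: 0.093
```

>>> move_arm(
  series=[
    [0,-0.5,0,0,0,0,1],
    [0,-0.9,0,0,0,0,1],
    [0,-1,0,0,0,0,1],
    [0,-1,0,0,0,0,1],
  ],
)

```text
t: 22.9
tool_pos: [0.509, -0.1137, 0.3276]
orientation: [2.055, 2.374, 0.001]
force: [-0.3, -0.3, -0.8]
opening: 0.0931
```

```bash
python3 -c "
from fit import *
rep()
s=cam('side','s17f.png');crop(s,180,170,80,100,6,'s17.png')
t=cam('top','t17f.png');crop(t,180,150,120,90,6,'t17.png')
for a in(-.15,-.1,-.05,0):print(a,[proj(t,W(P0,[-34*np.sin(a),0,155+34*np.cos(a)])),proj(s,W(P0,[-34*np.sin(a),0,155+34*np.cos(a)])),proj(t,W(P0,gripP(a))),proj(s,W(P0,gripP(a)))])"
```

```text
t 22.9 pos [ 0.509  -0.1137  0.3276] winch mm [-130.2743 -214.2411  327.5967] open 0.09308624393873467
tool axes [[-0.143, 0.99, -0.001], [0.99, 0.143, 0.002], [0.002, -0.0, -1.0]]  F winch [-0.3063 -0.2809 -0.8064]
-0.15 [array([222.5377, 187.7427]), array([223.3776, 245.5923]), array([261.1095, 151.4159]), array([200.6782, 189.2229])]
-0.1 [array([222.619 , 188.3379]), array([224.1365, 245.5653]), array([261.3425, 152.7666]), array([202.4725, 188.1476])]
-0.05 [array([222.7051, 188.9421]), array([224.9032, 245.5649]), array([261.5909, 154.2153]), array([204.3608, 187.1484])]
0 [array([222.7957, 189.5536]), array([225.6756, 245.5912]), array([261.8543, 155.7584]), array([206.3383, 186.2287])]
```

View pics/s17.png

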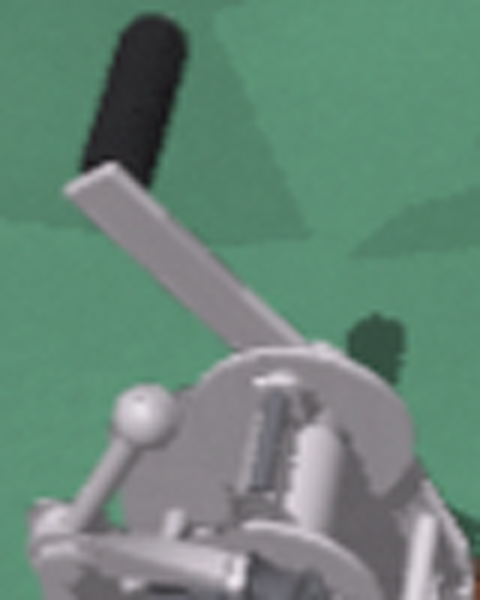

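View pics/t17.png

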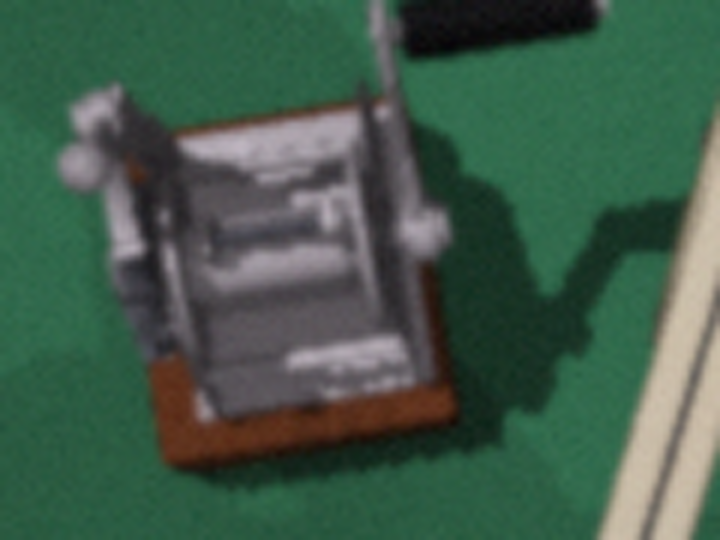

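View pics/t17f.png

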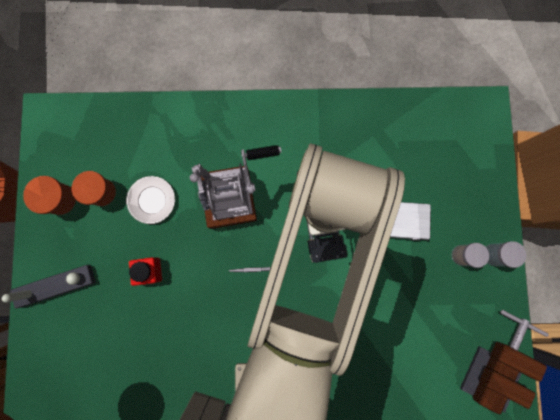

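```bash
python3 -c "
from fit import *
print(close_job())"
```

```text
the job is handed in; nothing more can be done
None
```

The winch is locked with the pawl in the teeth and the strap bolt close to the top, and I handed the job in at 23 s of the 72 s allowed.

- **Pawl over:** I flipped the pawl over on to its stop, and the ball was within a pixel of where it should be.
- **Crank back:** I turned the crank back from about 0.89 to 0.25 rad and let go. It stayed where I left it.
- **Pawl in:** I pushed the pawl back and it dropped into the teeth. I then drew the crank on in steps of about 1 mm until the force rose against a tooth.
- **Pull test:** I pulled at 14.4–15.1 N for about 1.3 s, and the grip position held within 0.1 mm. I then eased the pull to about 6 N, opened the hand and lifted clear.

**Last checks**
- **Pawl:** the ball sits at about 0.03 rad, which is home within measuring error.
- **Strap bolt:** the drum is at about -0.1 rad, from both the bolt and the grip in the pictures. The hand position had read -0.12 to -0.14, just outside the allowed 0.12. I put that down to the origin fit (a few mm uncertain) and give under load.
- **Give under load:** the grip moved about 2.5 mm as the pull rose from contact to 15 N. After release the crank was back at the first-contact position. I took this as springiness in the contact and did not draw it on again.
- **Bystanders:** the saucer, box and nail punch look unmoved. The arm partly hid the socket case in the last picture, but I never worked close to it.

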